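Re-home three mixed-up diet cups

ROBOT

A 7-joint arm with a two-finger parallel gripper is mounted at the origin on the work surface. World frame = base frame: x ahead of the robot, y to its left, z up, the work surface at z = 0. Lengths are in m, angles in degrees, forces in N, time in s.
With the tool pointing down it reaches from about 0.4 to 0.9 m from the base axis. Payload 5.5 kg.
Tool frame: the origin (TCP) lies at the very end of the fingers, on their centre line; the grasp point (between the pads) lies 19 mm behind it; z points along the fingers, y is the line along which they close (so a half turn about z gives the same grasp; the last joint's range is limited). The gripper opens to 92 mm and grips with 3 to 60 N. Pads are 19 mm wide; open, the fingers measure 130 mm over their backs; the gripper's body (75 mm by 190 mm) begins 47 mm behind the grasp point.
Start: joints at [-58.144, 28.699, -24.465, 88.831, 12.651, 65.22, -12.049], TCP at [0.188, 0.622, 0.227] pointing down, gripper open.
Joint ranges: [-164.97, 164.97], [-17.58, 116.51], [-87.97, 89.64], [11.32, 138.91], [-80.73, 260.73], [10.89, 115.49], [-147.41, 147.41]. Speed limits (degrees/s): [147.25, 147.25, 180, 180, 180, 180, 180].

INTERFACE

Orientations are given as [roll, pitch, yaw] about the fixed x, y, z axes, in that order (R = Rz(yaw) Ry(pitch) Rx(roll)).
In Python, from workcell import * gives the robot as it stands.
- The arm moves only by the shell command python3 -m inch 'ROWS' [FORCE]. ROWS is JSON, a list of rows, each an object with "xyz": the shift along the tool's x, y, z in mm, a list of three; "twist": the turn, a rotation vector about the tool's x, y, z in degrees, a list of three; "hand": the opening, from 0 (shut) to 1 (fully open). In form: [{"xyz": [tx, ty, tz], "twist": [wx, wy, wz], "hand": hand}, ...]. A call has 1 to 5 rows; each row is the pose to reach, as a shift and turn from the pose commanded when the call began, along the tool's axes at that moment; what a row does not reach only later rows make up. A row lasts 1/12 s, in which the tool goes at most 41.7 mm and 7.16 degrees, less where a joint would pass 70% of its speed; a pose out of reach is approached as far as the arm can. A call with a gripper value outside its range is refused whole. The fingers move at their own pace and stop on an object; FORCE is the grip in N (left out, the last holds). Time passes only in rows, so rows that repeat a pose let the fingers close. It gives the time, the measured TCP pose, the force, the opening and the grip force at its end, in the units of the state.
- get_state(): the state, without advancing time (a new reading comes with each control period).
- capture(name): name is "scene" or "top"; returns the picture (420x560x3 uint8, blue, green, red); there is no depth.
- camera_params(name): a dict with "camera_matrix" (3x3 intrinsics, pixels), "R" (3x3) and "t" (3): a world point X has camera coordinates R X + t. Camera axes: x right, y down, z forward; pixel columns grow to the right and rows downward; lengths in m; the calibration is good to about 2 mm. A picture is of the moment at which its call begins. camera_params takes no time and is no camera call.
- finish_job(): hands the job in; it is judged then, once.
The state is a dict: "clock": time; "q": joint angles; "qd": joint speeds; "joint_efforts": joint torques, N m; "eef_pos": TCP position; "ee_rot": TCP orientation; "ft_force": force on the tool from outside, world axes, zero at the start; "torque": the same for the moment, N m; "grip_width": finger opening in m; "finger_force": force on a finger pad.
Only numpy, scipy, OpenCV 4.12 (cv2) and the standard library are available. Lean on these libraries where they do the work, as an engineer would, in place of code of your own. Each camera call takes 0.05 s, during which the arm holds its last target. There are 200 camera calls.

TASK

The three insect-diet cups stand in one another's trays: move them round so that each cup ends standing fully down in the pocket of the tray whose tab matches its lid colour, first parking one in the empty white spare tray to make room, and leaving the spare tray empty at the end. The cups are thin and easily crushed: grip them lightly, keep them upright and set them down gently, and leave the bottle, the nest of empty cups and the spoon alone.

Things in the scene. Friction and masses are not known exactly. Their poses are not given: they have to be found in the camera images.
- cup_red: loose upright thin cup, red lid, 45 g, 46 mm tall: tan tapered body (foot 32 mm across, 39 at the top), then a straight lid 44 mm across from 32 to 46 mm up: grip it there from above, any yaw. Origin: centre of underside, z up. Starts in a tray of another colour. Crushed by a grip over 25 N per finger or over 30 N onto a tray, broken by a 20 mm drop; a 10 to 15 N grip carries it
- cup_yellow: loose upright thin cup, yellow lid, 45 g, 46 mm tall: tan tapered body (foot 32 mm across, 39 at the top), then a straight lid 44 mm across from 32 to 46 mm up: grip it there from above, any yaw. Origin: centre of underside, z up. Starts in a tray of another colour. Crushed by a grip over 25 N per finger or over 30 N onto a tray, broken by a 20 mm drop; a 10 to 15 N grip carries it
- cup_blue: loose upright thin cup, blue lid, 45 g, 46 mm tall: tan tapered body (foot 32 mm across, 39 at the top), then a straight lid 44 mm across from 32 to 46 mm up: grip it there from above, any yaw. Origin: centre of underside, z up. Starts in a tray of another colour. Crushed by a grip over 25 N per finger or over 30 N onto a tray, broken by a 20 mm drop; a 10 to 15 N grip carries it
- tray_red: fixed white tray with red end tab, home of the red lid. Block 14 mm high; round pocket 48 mm in diameter, 10 mm deep, floor 4 mm above the underside: a cup foot has 8 mm to spare all round. Origin: on the underside (bench height) below the pocket's centre, z up. White part 84 x 84 mm centred there; tab 36 x 84 mm beyond it at +x
- tray_yellow: fixed white tray with yellow end tab, home of the yellow lid. Block 14 mm high; round pocket 48 mm in diameter, 10 mm deep, floor 4 mm above the underside: a cup foot has 8 mm to spare all round. Origin: on the underside (bench height) below the pocket's centre, z up. White part 84 x 84 mm centred there; tab 36 x 84 mm beyond it at +x
- tray_blue: fixed white tray with blue end tab, home of the blue lid. Block 14 mm high; round pocket 48 mm in diameter, 10 mm deep, floor 4 mm above the underside: a cup foot has 8 mm to spare all round. Origin: on the underside (bench height) below the pocket's centre, z up. White part 84 x 84 mm centred there; tab 36 x 84 mm beyond it at +x
- tray_spare: fixed all-white spare tray, empty at the start. Block 14 mm high; round pocket 48 mm in diameter, 10 mm deep, floor 4 mm above the underside: a cup foot has 8 mm to spare all round. Origin: on the underside (bench height) below the pocket's centre, z up. White part 84 x 84 mm centred there; tab 36 x 84 mm beyond it at +x
- bottle: bystander, loose: white bottle with green cap, 64 mm in diameter, 120 mm tall, 300 g; origin at the centre of its underside
- spare_cups: bystander, loose: nest of five empty whitish cups, 46 mm in diameter, 73 mm tall, 40 g; origin at the centre of its underside
- spoon: bystander, loose: steel spoon lying flat, about 185 mm long along its x axis, up to 20 mm high; origin near its middle, at its underside

How it is judged:
By the outcome, as a careful person would: the job done as asked, in the order asked, and still so for the second after the job is handed in, with the robot touching nothing.
It also fails if it takes over 99 s, if anything falls off the work surface, if the arm or the gripper's body presses on something with over 40 N, if the wrist force passes 120 N, or if a joint passes its speed limit or range.

## Working session

There is one attempt and no reset: what is moved stays moved. The work goes in short steps, Python scripts to look and compute and a shell command to move; the robot and the scene stay as the last step left them, time stands still between calls to the robot, and variables do not carry over. Pictures are saved under pics/ and viewed, at most 14 in all, crops included, and the job is handed in when it is done.

```bash
mkdir -p pics; python3 - <<'E'
from workcell import *
import cv2
for n in("scene","top"):
    cv2.imwrite(f"pics/{n}0.png",capture(n)); p=camera_params(n); print(n,p)
print(get_state())
E
```

```text
scene {'camera_matrix': array([[454.76877034,   0.        , 281.49152243],
       [  0.        , 454.76877034, 208.65430226],
       [  0.        ,   0.        ,   1.        ]]), 'R': array([[ 0.55980894,  0.82845819,  0.01646146],
       [ 0.6475867 , -0.42502308, -0.63244514],
       [-0.51695786,  0.36470866, -0.77443022]]), 't': array([-0.31076893, -0.41972274,  1.40613162])}
top {'camera_matrix': array([[399.70121412,   0.        , 281.4507273 ],
       [  0.        , 399.70121412, 205.91129833],
       [  0.        ,   0.        ,   1.        ]]), 'R': array([[-0.0091682 , -0.99994272, -0.00552313],
       [-0.99918297,  0.00937837, -0.03931204],
       [ 0.03936159,  0.0051582 , -0.99921172]]), 't': array([-0.06574979,  0.64011883,  0.90957066])}
{'clock': 0.1, 'q': array([-58.14177833,  28.75013409, -24.45498741,  88.88447491,
        12.65216692,  65.21842543, -12.04944452]), 'qd': array([-0.0410166 , -0.1742167 , -0.02692258, -0.2247442 , -0.0511859 ,
       -0.01860277,  0.01096069]), 'joint_efforts': array([-1.10194978e-02, -5.67871034e+01, -5.83804786e+00, -2.79914761e+01,
       -6.89107273e-02,  2.41177896e-02,  3.41807777e-05]), 'eef_pos': array([0.18748763, 0.62172984, 0.22577189]), 'ee_rot': array([-1.79900591e+02, -3.58028231e-03,  1.63225597e+02]), 'ft_force': array([-0.38251179,  0.71479494,  0.80440812]), 'torque': array([-0.01945817,  0.01776036, -0.05188917]), 'finger_force': 0.0, 'grip_width': 0.09173470253098044}
```

View pics/scene0.png

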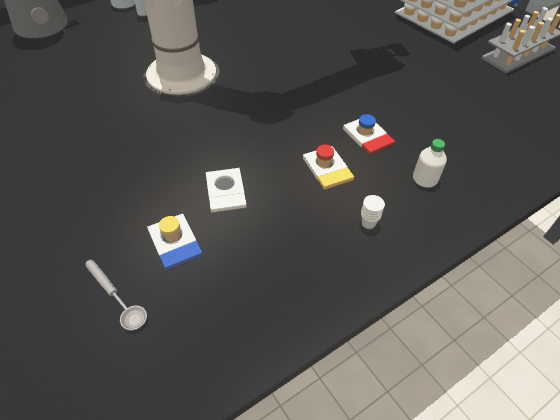

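View pics/top0.png

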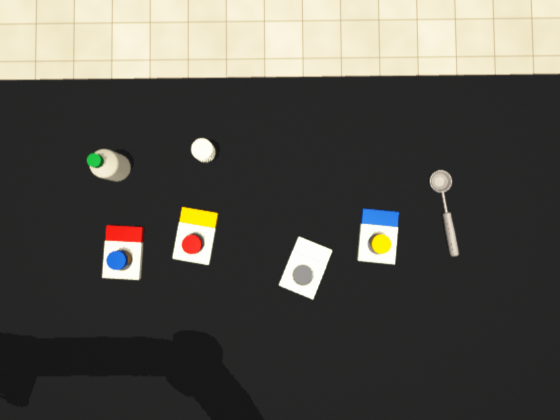

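The scene view shows the blue cup in the red tray (366,125), the red cup in the yellow tray (325,155), the yellow cup in the blue tray (170,230) and the empty spare tray (225,185). In the top view the lids are at (117,260), (192,244) and (381,244), and the spare pocket is at (303,275).

```bash
cat > h.py <<'E'
from workcell import *
import cv2, numpy as np
HUE={'red':((0,7),(174,180)),'yellow':((18,34),),'blue':((100,125),),}
def ray(n,uv):
    p=camera_params(n); d=p["R"].T@np.linalg.inv(p["camera_matrix"])@[*uv,1]
    return -p["R"].T@p["t"], d/np.linalg.norm(d)
def plane(n,uv,z):
    c,d=ray(n,uv); return c+d*(z-c[2])/d[2]
def tri(a,b):
    (c1,d1),(c2,d2)=ray("top",a),ray("scene",b)
    s=np.linalg.lstsq(np.c_[d1,-d2],c2-c1,rcond=None)[0]
    x,y=c1+s[0]*d1,c2+s[1]*d2
    return (x+y)/2,np.linalg.norm(x-y)
def blobs(m,lo=60,hi=4000):
    out=[]
    for c in cv2.findContours(m.astype(np.uint8),0,2)[0]:
        if lo<cv2.contourArea(c)<hi: 
            M=cv2.moments(c); out.append((M['m10']/M['m00'],M['m01']/M['m00'],M['m00'],c))
    return out
def colour(im,col):
    h=cv2.cvtColor(im,cv2.COLOR_BGR2HSV)
    m=np.zeros(im.shape[:2],bool)
    for a,b in HUE[col]: m|=(h[...,0]>=a)&(h[...,0]<=b)
    return m&(h[...,1]>150)&(h[...,2]>70)
def cups(S,T):
    r={}
    for c in HUE:
        best=[]
        for b in blobs(colour(T,c)):
            for a in blobs(colour(S,c)):
                X,e=tri(b[:2],a[:2]); best.append((e,*X.round(4),round(b[2]),round(a[2])))
        r[c]=sorted(best)
    return r
E
python3 - <<'E'
from h import *
S,T=cv2.imread("pics/scene0.png"),cv2.imread("pics/top0.png")
for c,v in cups(S,T).items():
    print(c,*[tuple(np.round(x,4)) for x in v[:3]],sep="\n  ")
h=cv2.cvtColor(T,cv2.COLOR_BGR2HSV)
m=((h[...,2]>150)|((h[...,1]>150)&(h[...,2]>70)))
m[:120]=0; m=cv2.morphologyEx(m.astype(np.uint8),cv2.MORPH_CLOSE,np.ones((5,5)))
for b in blobs(m,1200,5000):
    P=np.array([plane("top",p[0],.014)[:2]*1000 for p in b[3]],np.float32)
    (c,s,a)=cv2.minAreaRect(P); bx=cv2.boxPoints((c,s,a))
    e=bx[1]-bx[0],bx[2]-bx[1]; e=max(e,key=np.linalg.norm); u=e/np.linalg.norm(e)
    if u[0]<0:u=-u
    print("tray px",np.round(b[:3],1),"rect",np.round(c,1),np.round(s,1),"yaw",np.degrees(np.arctan2(u[1],u[0])).round(1),"pocket",(np.array(c)-18*u).round(1))
# spare pocket
g=(h[...,2]<150)&(h[...,2]>50)&(h[...,1]<60); g[:220]=0
for b in blobs(g,100,2000): print("pocket",np.round(b[:3],1),plane("top",b[:2],.004).round(4),plane("top",b[:2],.014).round(4))
E
```

```text
red
  (np.float64(0.0001), np.float64(0.5556), np.float64(0.1288), np.float64(0.0424), np.float64(274.0), np.float64(186.0))
  (np.float64(0.0021), np.float64(0.58), np.float64(0.2937), np.float64(0.0056), np.float64(560.0), np.float64(326.0))
  (np.float64(0.1282), np.float64(0.6022), np.float64(0.1651), np.float64(0.0905), np.float64(274.0), np.float64(326.0))
yellow
blue
  (np.float64(0.0015), np.float64(0.5229), np.float64(0.2944), np.float64(0.0475), np.float64(272.0), np.float64(120.0))
  (np.float64(0.0259), np.float64(0.607), np.float64(-0.3132), np.float64(-0.0052), np.float64(516.0), np.float64(130.0))
  (np.float64(0.2658), np.float64(0.7153), np.float64(-0.1174), np.float64(0.4246), np.float64(516.0), np.float64(120.0))
tray px [ 305.2  267.4 1915.5] rect [ 498.4 -124.7] [ 85.5 121.9] yaw -22.7 pocket [ 481.8 -117.7]
tray px [ 122.4  251.7 1962.5] rect [537.6 294.3] [ 88.7 123.5] yaw -3.9 pocket [519.6 295.6]
tray px [ 378.1  235.7 1927. ] rect [ 569.1 -292.7] [ 86.6 122.7] yaw -5.7 pocket [ 551.2 -290.9]
tray px [ 194.9  235.1 1949. ] rect [574.1 127.5] [ 87.8 123.6] yaw -10.1 pocket [556.4 130.7]
```

```bash
python3 - <<'E'
from h import *
S,T=cv2.imread("pics/scene0.png"),cv2.imread("pics/top0.png")
hs=lambda im:cv2.cvtColor(im,cv2.COLOR_BGR2HSV)
h=hs(T);s=hs(S)
print(h[244,381],h[216,198],s[226,170],s[178,335],s[121,366],s[253,180],h[275,303],h[218,380])
E
sed -i "s/'yellow':((18,34),)/'yellow':((20,36),)/; s/(100,125)/(100,128)/; s/m\&(h\[...,1\]>150)\&(h\[...,2\]>70)/m\&(h[...,1]>150)\&(h[...,2]>(150 if col=='yellow' else 60))/" h.py
python3 - <<'E'
from h import *
S,T=cv2.imread("pics/scene0.png"),cv2.imread("pics/top0.png")
for c,v in cups(S,T).items():
    print(c); [print('  ',*np.round(x,4)) for x in v[:2]]
h=cv2.cvtColor(T,cv2.COLOR_BGR2HSV)
g=((h[...,2]<190)&(h[...,2]>45)&(h[...,1]<90)).astype(np.uint8); g[:255]=0;g[292:]=0;g[:,:285]=0;g[:,320:]=0
g=cv2.morphologyEx(g,cv2.MORPH_OPEN,np.ones((5,5)))
for b in blobs(g,100,2000): print("pocket",np.round(b[:3],1),plane("top",b[:2],.014).round(4))
E
```

```text
[ 29 255 254] [ 28 255 254] [ 26 131 244] [ 26 134 245] [110 170 209] [111 150 211] [ 25  10 158] [106 197 236]
red
   0.0001 0.5556 0.1288 0.0424 274.0 186.0
   0.0019 0.58 0.2936 0.0056 563.0 326.0
yellow
blue
   0.0015 0.5229 0.2944 0.0475 272.0 120.0
   0.026 0.607 -0.3132 -0.0052 518.0 130.0
pocket [302.2 274.7 281.5] [ 0.4816 -0.1178  0.014 ]
```

```bash
sed -i "s/\[...,1\]>150)\&/[...,1]>110)\&/" h.py
cat >> h.py <<'E'
from scipy.spatial.transform import Rotation as Ro
def to(*xyz):
    s=get_state(); R=Ro.from_euler('xyz',s["ee_rot"],degrees=True)
    print("target",xyz,"shift mm",(R.inv().apply(np.array(xyz)-s["eef_pos"]*1000)).round(1))
def st():
    s=get_state(); print({k:np.round(s[k],3).tolist() for k in("clock","q","eef_pos","ee_rot","ft_force","grip_width","finger_force")})
E
sed -i 's/np.array(xyz)-s\["eef_pos"\]\*1000/np.array(xyz)-np.array(s["eef_pos"])*1000/' h.py
python3 - <<'E'
from h import *
S,T=cv2.imread("pics/scene0.png"),cv2.imread("pics/top0.png")
for c,v in cups(S,T).items():
    print(c); [print('  ',*np.round(x,4)) for x in v[:2]]
    for b in blobs(colour(T,c)): print('   top',np.round(b[:3],1),plane("top",b[:2],.047).round(4))
to(522,295,120)
E
```

```text
red
   0.0 0.5558 0.1288 0.0428 292.0 203.0
   0.0017 0.58 0.2942 0.0054 579.0 357.0
   top [191.6 243.8 292.5] [0.556  0.1278 0.047 ]
   top [123.9 232.9 579. ] [0.5815 0.2784 0.047 ]
yellow
   0.0013 0.6155 0.1213 0.0061 524.0 392.0
   0.0022 0.5518 -0.2922 0.0419 290.0 276.0
   top [380.5 243.6 289.5] [ 0.5527 -0.2899  0.047 ]
   top [198.2 217.  523.5] [0.6153 0.1131 0.047 ]
blue
   0.0005 0.5217 0.2957 0.0428 286.0 172.0
   0.0021 0.612 -0.2996 0.0076 558.0 544.0
   top [116.8 259.9 286.5] [0.522  0.2937 0.047 ]
   top [379.7 216.7 558. ] [ 0.6121 -0.2892  0.047 ]
target (522, 295, 120) shift mm [-414.6 -216.1  106.1]
```

```bash
python3 -m inch '[{"xyz":[-30,-15,0],"twist":[0,0,0],"hand":1},{"xyz":[-60,-30,0],"twist":[0,0,0],"hand":1},{"xyz":[-95,-50,0],"twist":[0,0,0],"hand":1},{"xyz":[-130,-68,0],"twist":[0,0,0],"hand":1},{"xyz":[-160,-83,0],"twist":[0,0,0],"hand":1}]' 12
python3 -m inch '[{"xyz":[-33,-17,10],"twist":[0,0,0],"hand":1},{"xyz":[-66,-34,20],"twist":[0,0,0],"hand":1},{"xyz":[-99,-51,30],"twist":[0,0,0],"hand":1},{"xyz":[-130,-68,40],"twist":[0,0,0],"hand":1},{"xyz":[-160,-83,50],"twist":[0,0,0],"hand":1}]' 12
python3 -m inch '[{"xyz":[-32,-17,0],"twist":[0,0,0],"hand":1},{"xyz":[-64,-34,0],"twist":[0,0,0],"hand":1},{"xyz":[-94,-50,0],"twist":[0,0,0],"hand":1},{"xyz":[-94,-50,0],"twist":[0,0,0],"hand":1}]' 12
python3 -c "
from h import *
st();to(521.8,295.3,24)"
```

```text
clock: 0.52
eef_pos: [0.3187, 0.4941, 0.2262]
ee_rot: [-179.9, 0.0, 163.2]
ft_force: [1.1, -0.4, -0.3]
grip_width: 0.0918
finger_force: 0.0
clock: 0.93
eef_pos: [0.4472, 0.3688, 0.176]
ee_rot: [-180.0, -0.0, 163.2]
ft_force: [0.2, -0.1, 0.1]
grip_width: 0.0918
finger_force: 0.0
clock: 1.27
eef_pos: [0.5278, 0.2874, 0.1759]
ee_rot: [-179.8, 0.2, 162.6]
ft_force: [1.8, -0.7, 0.4]
grip_width: 0.0916
finger_force: 0.0
{'clock': 1.267, 'q': [-18.711, 25.737, -16.391, 99.141, 8.831, 56.39, 34.117], 'eef_pos': [0.528, 0.287, 0.176], 'ee_rot': [-179.78, 0.218, 162.589], 'ft_force': [1.781, -0.736, 0.427], 'grip_width': 0.092, 'finger_force': 0.0}
target (521.8, 295.3, 24) shift mm [  8.7   6.4 151.9]
```

```bash
python3 -m inch '[{"xyz":[4,3,25],"twist":[0,0,0],"hand":1},{"xyz":[7,5,55],"twist":[0,0,0],"hand":1},{"xyz":[8,6,80],"twist":[0,0,0],"hand":1},{"xyz":[8,6,80],"twist":[0,0,0],"hand":1},{"xyz":[8,6,80],"twist":[0,0,0],"hand":1}]' 12
python3 -c "
from h import *
st();to(521.8,295.3,24)"
```

```text
clock: 1.68
eef_pos: [0.5142, 0.3035, 0.0953]
ee_rot: [-179.8, -0.2, 163.3]
ft_force: [0.1, 0.4, 0.7]
grip_width: 0.0919
finger_force: 0.0
{'clock': 1.683, 'q': [-21.06, 31.379, -15.796, 102.546, 10.99, 47.811, 31.155], 'eef_pos': [0.514, 0.304, 0.095], 'ee_rot': [-179.834, -0.169, 163.256], 'ft_force': [0.13, 0.377, 0.718], 'grip_width': 0.092, 'finger_force': 0.0}
target (521.8, 295.3, 24) shift mm [-9.9 -5.5 71.3]
```

```bash
python3 -m inch '[{"xyz":[-10,-5,15],"twist":[0,0,0],"hand":1},{"xyz":[-10,-5,35],"twist":[0,0,0],"hand":1},{"xyz":[-10,-5,45],"twist":[0,0,0],"hand":1},{"xyz":[-10,-5,45],"twist":[0,0,0],"hand":1},{"xyz":[-10,-5,45],"twist":[0,0,0],"hand":1}]' 12
python3 -c "
from h import *
cv2.imwrite('pics/s1.png',capture('scene'));st();to(521.8,295.3,24)"
```

```text
clock: 2.1
eef_pos: [0.5238, 0.297, 0.0525]
ee_rot: [180.0, -0.0, 163.2]
ft_force: [0.7, 0.5, 0.6]
grip_width: 0.0915
finger_force: 0.0
{'clock': 2.15, 'q': [-20.903, 35.113, -14.77, 103.0, 12.309, 43.366, 31.179], 'eef_pos': [0.524, 0.297, 0.053], 'ee_rot': [179.925, 0.044, 163.254], 'ft_force': [0.408, -0.714, 0.725], 'grip_width': 0.091, 'finger_force': 0.0}
target (521.8, 295.3, 24) shift mm [ 1.8 -2.7 29. ]
```

View pics/s1.png

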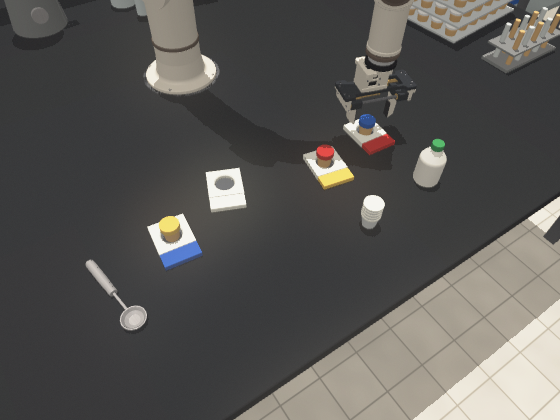

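The gripper straddles the blue lid at (367,121), with fingertips near (352,118) and (390,112), so it can go down and grip.

```bash
python3 -m inch '[{"xyz":[2,-3,10],"twist":[0,0,0],"hand":1},{"xyz":[2,-3,20],"twist":[0,0,0],"hand":1},{"xyz":[2,-3,28],"twist":[0,0,0],"hand":1},{"xyz":[2,-3,28],"twist":[0,0,0],"hand":1},{"xyz":[2,-3,28],"twist":[0,0,0],"hand":0.55}]' 12
python3 -m inch '[{"xyz":[0,0,0],"twist":[0,0,0],"hand":0.55},{"xyz":[0,0,0],"twist":[0,0,0],"hand":0.5},{"xyz":[0,0,0],"twist":[0,0,0],"hand":0.4},{"xyz":[0,0,0],"twist":[0,0,0],"hand":0.4},{"xyz":[0,0,0],"twist":[0,0,0],"hand":0.4}]' 12
python3 -m inch '[{"xyz":[0,0,0],"twist":[0,0,0],"hand":0.4},{"xyz":[0,0,0],"twist":[0,0,0],"hand":0.4},{"xyz":[0,0,0],"twist":[0,0,0],"hand":0.4}]' 12
```

```text
clock: 2.57
eef_pos: [0.5203, 0.2938, 0.0227]
ee_rot: [-179.9, -0.1, 163.2]
ft_force: [-0.1, 0.5, 0.2]
grip_width: 0.0883
finger_force: 0.0
clock: 2.98
eef_pos: [0.5212, 0.2943, 0.024]
ee_rot: [180.0, 0.0, 163.2]
ft_force: [-0.0, 0.1, 0.7]
grip_width: 0.0562
finger_force: 0.0
clock: 3.23
eef_pos: [0.5211, 0.2942, 0.0238]
ee_rot: [180.0, 0.0, 163.2]
ft_force: [0.0, 0.1, 1.3]
grip_width: 0.0435
finger_force: 12.0
```

Gripped at 12 N and 44 mm. Next I lift and compute the carry.

```bash
python3 -m inch '[{"xyz":[0,0,-6],"twist":[0,0,0],"hand":0.4},{"xyz":[0,0,-18],"twist":[0,0,0],"hand":0.4},{"xyz":[0,0,-38],"twist":[0,0,0],"hand":0.4},{"xyz":[0,0,-60],"twist":[0,0,0],"hand":0.4},{"xyz":[0,0,-75],"twist":[0,0,0],"hand":0.4}]' 12
python3 -m inch '[{"xyz":[0,0,0],"twist":[0,0,0],"hand":0.4},{"xyz":[0,0,0],"twist":[0,0,0],"hand":0.4}]' 12
python3 -c "
from h import *
st();to(481.7,-117.7,100)"
```

```text
clock: 3.65
eef_pos: [0.5218, 0.2947, 0.1015]
ee_rot: [179.9, 0.1, 163.2]
ft_force: [-0.2, -0.5, 0.2]
grip_width: 0.0434
finger_force: 12.0
clock: 3.82
eef_pos: [0.5221, 0.2947, 0.1005]
ee_rot: [179.9, 0.1, 163.2]
ft_force: [-0.8, -0.8, -0.7]
grip_width: 0.0438
finger_force: 12.0
{'clock': 3.817, 'q': [-19.925, 30.941, -15.827, 102.437, 10.916, 47.923, 32.291], 'eef_pos': [0.522, 0.295, 0.101], 'ee_rot': [179.87, 0.133, 163.219], 'ft_force': [-0.817, -0.763, -0.738], 'grip_width': 0.044, 'finger_force': 12.0}
target (481.7, -117.7, 100) shift mm [-8.040e+01 -4.065e+02 -2.000e-01]
```

```bash
python3 -m inch '[{"xyz":[-3,-15,0],"twist":[0,0,0],"hand":0.4},{"xyz":[-8,-40,0],"twist":[0,0,0],"hand":0.4},{"xyz":[-14,-70,0],"twist":[0,0,0],"hand":0.4},{"xyz":[-20,-100,0],"twist":[0,0,0],"hand":0.4},{"xyz":[-26,-130,0],"twist":[0,0,0],"hand":0.4}]' 12
python3 -m inch '[{"xyz":[-6,-30,0],"twist":[0,0,0],"hand":0.4},{"xyz":[-12,-60,0],"twist":[0,0,0],"hand":0.4},{"xyz":[-18,-90,0],"twist":[0,0,0],"hand":0.4},{"xyz":[-24,-120,0],"twist":[0,0,0],"hand":0.4},{"xyz":[-30,-150,0],"twist":[0,0,0],"hand":0.4}]' 12
python3 -m inch '[{"xyz":[-6,-30,0],"twist":[0,0,0],"hand":0.4},{"xyz":[-12,-60,0],"twist":[0,0,0],"hand":0.4},{"xyz":[-17,-85,0],"twist":[0,0,0],"hand":0.4},{"xyz":[-21,-106,0],"twist":[0,0,0],"hand":0.4},{"xyz":[-25,-126,0],"twist":[0,0,0],"hand":0.4}]' 12
python3 -m inch '[{"xyz":[0,0,0],"twist":[0,0,0],"hand":0.4},{"xyz":[0,0,0],"twist":[0,0,0],"hand":0.4},{"xyz":[0,0,0],"twist":[0,0,0],"hand":0.4},{"xyz":[0,0,0],"twist":[0,0,0],"hand":0.4}]' 12
python3 -c "
from h import *
S,T=capture('scene'),capture('top');cv2.imwrite('pics/s2.png',S)
st();to(481.7,-117.7,24);print(cups(S,T)['blue'][:3])"
```

```text
clock: 4.23
eef_pos: [0.5066, 0.1594, 0.0974]
ee_rot: [-179.9, -0.1, 163.2]
ft_force: [-0.0, 0.6, -0.2]
grip_width: 0.0436
finger_force: 12.0
clock: 4.65
eef_pos: [0.4917, 0.0073, 0.0976]
ee_rot: [-179.9, -0.1, 163.2]
ft_force: [-0.0, -0.1, -0.9]
grip_width: 0.0433
finger_force: 12.0
clock: 5.07
eef_pos: [0.4789, -0.1204, 0.0975]
ee_rot: [-180.0, -0.2, 163.1]
ft_force: [0.1, 0.8, -0.6]
grip_width: 0.0435
finger_force: 12.0
clock: 5.4
eef_pos: [0.4808, -0.1169, 0.0982]
ee_rot: [180.0, -0.1, 163.3]
ft_force: [1.1, -0.5, -0.1]
grip_width: 0.0434
finger_force: 12.0
{'clock': 5.5, 'q': [20.387, 21.985, -11.652, 117.074, 6.508, 41.572, 78.016], 'eef_pos': [0.481, -0.117, 0.098], 'ee_rot': [179.982, -0.039, 163.336], 'ft_force': [0.529, 0.167, -0.198], 'grip_width': 0.043, 'finger_force': 12.0}
target (481.7, -117.7, 24) shift mm [-0.7 -0.7 74.5]
[(np.float64(0.0010644470244042066), np.float64(0.6122), np.float64(-0.2993), np.float64(0.0072), 557, 568), (np.float64(0.05274674837625132), np.float64(0.6245), np.float64(-0.2099), np.float64(0.284), 557, 240)]
```

View pics/s2.png

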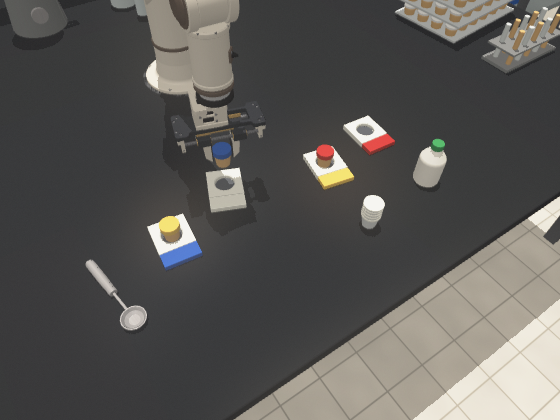

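The blue cup hangs upright at (222,152) over the spare pocket at (225,184). Next I lower it slowly.

```bash
python3 -m inch '[{"xyz":[-1,-1,12],"twist":[0,0,0],"hand":0.4},{"xyz":[-1,-1,28],"twist":[0,0,0],"hand":0.4},{"xyz":[-1,-1,43],"twist":[0,0,0],"hand":0.4},{"xyz":[-1,-1,53],"twist":[0,0,0],"hand":0.4},{"xyz":[-1,-1,59],"twist":[0,0,0],"hand":0.4}]' 12
python3 -m inch '[{"xyz":[0,0,3],"twist":[0,0,0],"hand":0.4},{"xyz":[0,0,6],"twist":[0,0,0],"hand":0.4},{"xyz":[0,0,9],"twist":[0,0,0],"hand":0.4},{"xyz":[0,0,11],"twist":[0,0,0],"hand":0.4},{"xyz":[0,0,12],"twist":[0,0,0],"hand":0.4}]' 12
python3 -m inch '[{"xyz":[0,0,0.5],"twist":[0,0,0],"hand":0.4},{"xyz":[0,0,1],"twist":[0,0,0],"hand":0.4},{"xyz":[0,0,1],"twist":[0,0,0],"hand":0.4}]' 12
python3 -c "
from h import *
st();to(481.7,-117.7,24)"
```

```text
clock: 5.92
eef_pos: [0.4814, -0.1183, 0.0385]
ee_rot: [180.0, -0.1, 163.3]
ft_force: [0.3, 0.3, 0.2]
grip_width: 0.0437
finger_force: 12.0
clock: 6.33
eef_pos: [0.4823, -0.1192, 0.0278]
ee_rot: [180.0, 0.0, 163.2]
ft_force: [-0.5, 0.1, -0.2]
grip_width: 0.0439
finger_force: 12.0
clock: 6.58
eef_pos: [0.4822, -0.1193, 0.0269]
ee_rot: [180.0, 0.0, 163.2]
ft_force: [-0.5, 0.2, -0.8]
grip_width: 0.0437
finger_force: 12.0
{'clock': 6.583, 'q': [19.051, 29.36, -9.929, 118.527, 8.985, 32.782, 76.027], 'eef_pos': [0.482, -0.119, 0.027], 'ee_rot': [179.999, 0.02, 163.22], 'ft_force': [-0.508, 0.218, -0.836], 'grip_width': 0.044, 'finger_force': 12.0}
target (481.7, -117.7, 24) shift mm [1.  1.4 2.9]
```

```bash
python3 -m inch '[{"xyz":[0.5,0.7,0.8],"twist":[0,0,0],"hand":0.4},{"xyz":[1,1.4,1.6],"twist":[0,0,0],"hand":0.4},{"xyz":[1,1.4,2.4],"twist":[0,0,0],"hand":0.4},{"xyz":[1,1.4,2.4],"twist":[0,0,0],"hand":0.4},{"xyz":[1,1.4,2.4],"twist":[0,0,0],"hand":0.4}]' 12
python3 -m inch '[{"xyz":[0,0,0.3],"twist":[0,0,0],"hand":0.4},{"xyz":[0,0,0.3],"twist":[0,0,0],"hand":0.4}]' 12
```

```text
clock: 7.0
eef_pos: [0.4815, -0.1175, 0.0242]
ee_rot: [180.0, -0.0, 163.2]
ft_force: [-0.6, 0.5, -0.8]
grip_width: 0.0433
finger_force: 12.0
clock: 7.17
eef_pos: [0.4815, -0.1176, 0.024]
ee_rot: [180.0, -0.0, 163.2]
ft_force: [-0.1, 0.7, -0.2]
grip_width: 0.0435
finger_force: 12.0
```

```bash
python3 -m inch '[{"xyz":[0,0,0],"twist":[0,0,0],"hand":0.55},{"xyz":[0,0,0],"twist":[0,0,0],"hand":0.7},{"xyz":[0,0,0],"twist":[0,0,0],"hand":1},{"xyz":[0,0,0],"twist":[0,0,0],"hand":1},{"xyz":[0,0,0],"twist":[0,0,0],"hand":1}]' 12
python3 -m inch '[{"xyz":[0,0,0],"twist":[0,0,0],"hand":1},{"xyz":[0,0,-10],"twist":[0,0,0],"hand":1},{"xyz":[0,0,-35],"twist":[0,0,0],"hand":1},{"xyz":[0,0,-60],"twist":[0,0,0],"hand":1},{"xyz":[0,0,-75],"twist":[0,0,0],"hand":1}]' 12
python3 -m inch '[{"xyz":[0,0,0],"twist":[0,0,0],"hand":1},{"xyz":[0,0,0],"twist":[0,0,0],"hand":1}]' 12
python3 -c "
from h import *
S=capture('scene');cv2.imwrite('pics/s3.png',S[100:280,120:440])
st();to(556,128.6,100)
for c in HUE:
  for b in blobs(colour(S,c)): print(c,np.round(b[:3],1),(plane('scene',b[:2],.0428)*1000).round(1))"
```

```text
clock: 7.58
eef_pos: [0.4816, -0.1176, 0.024]
ee_rot: [180.0, 0.0, 163.2]
ft_force: [-0.7, -0.1, -0.2]
grip_width: 0.0722
finger_force: 0.0
clock: 8.0
eef_pos: [0.4825, -0.1177, 0.1017]
ee_rot: [180.0, 0.1, 163.2]
ft_force: [0.7, -0.4, -0.3]
grip_width: 0.0916
finger_force: 0.0
clock: 8.17
eef_pos: [0.4825, -0.1179, 0.1004]
ee_rot: [180.0, 0.2, 163.2]
ft_force: [0.2, -0.3, 0.0]
grip_width: 0.0915
finger_force: 0.0
{'clock': 8.217, 'q': [20.499, 21.899, -11.699, 117.047, 6.556, 41.614, 77.938], 'eef_pos': [0.482, -0.118, 0.099], 'ee_rot': [-179.994, 0.04, 163.222], 'ft_force': [0.908, 0.377, 0.182], 'grip_width': 0.092, 'finger_force': 0.0}
target (556, 128.6, 100) shift mm [-2.000e-01  2.573e+02 -6.000e-01]
red [324.8 151.8 203. ] [555.8 128.7  42.8]
red [378.1 143.8 357. ] [606.6 260.3  42.8]
yellow [168.4 225.  280.5] [ 552.1 -293.2   42.8]
yellow [335.5 178.  396.5] [640.5  95.7  42.8]
blue [180.7 255.  572.5] [ 636.4 -305.3   42.8]
blue [224.  173.1 219. ] [ 482.8 -117.    42.8]
```

View pics/s3.png

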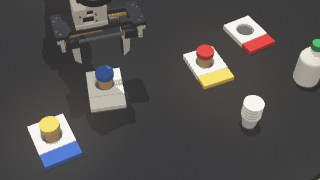

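The blue cup stands upright in the spare tray (crop 105,75; measured 483,-117 mm). The red cup is next.

```bash
python3 -m inch '[{"xyz":[0,20,0],"twist":[0,0,0],"hand":1},{"xyz":[0,50,0],"twist":[0,0,0],"hand":1},{"xyz":[0,80,0],"twist":[0,0,0],"hand":1},{"xyz":[0,110,0],"twist":[0,0,0],"hand":1},{"xyz":[0,140,0],"twist":[0,0,0],"hand":1}]' 12
python3 -m inch '[{"xyz":[0,30,0],"twist":[0,0,0],"hand":1},{"xyz":[0,60,0],"twist":[0,0,0],"hand":1},{"xyz":[0,85,0],"twist":[0,0,0],"hand":1},{"xyz":[0,105,0],"twist":[0,0,0],"hand":1},{"xyz":[0,117,0],"twist":[0,0,0],"hand":1}]' 12
python3 -m inch '[{"xyz":[0,0,15],"twist":[0,0,0],"hand":1},{"xyz":[0,0,35],"twist":[0,0,0],"hand":1},{"xyz":[0,0,45],"twist":[0,0,0],"hand":1},{"xyz":[0,0,45],"twist":[0,0,0],"hand":1},{"xyz":[0,0,45],"twist":[0,0,0],"hand":1}]' 12
python3 -c "
from h import *
st();to(555.9,128.7,24)"
```

```text
clock: 8.63
eef_pos: [0.521, 0.0176, 0.0977]
ee_rot: [-180.0, -0.1, 163.2]
ft_force: [0.3, -0.8, 0.1]
grip_width: 0.0919
finger_force: 0.0
clock: 9.05
eef_pos: [0.5549, 0.1317, 0.0977]
ee_rot: [180.0, -0.1, 163.4]
ft_force: [0.1, 0.9, 0.5]
grip_width: 0.0915
finger_force: 0.0
clock: 9.47
eef_pos: [0.5547, 0.1276, 0.053]
ee_rot: [-179.9, -0.1, 163.2]
ft_force: [-0.0, -0.9, 0.8]
grip_width: 0.0914
finger_force: 0.0
{'clock': 9.467, 'q': [-5.207, 32.451, -13.341, 107.729, 10.838, 41.204, 48.444], 'eef_pos': [0.555, 0.128, 0.053], 'ee_rot': [-179.906, -0.138, 163.185], 'ft_force': [-0.007, -0.856, 0.819], 'grip_width': 0.091, 'finger_force': 0.0}
target (555.9, 128.7, 24) shift mm [-0.9  1.5 29. ]
```

```bash
python3 -m inch '[{"xyz":[-1,1,10],"twist":[0,0,0],"hand":1},{"xyz":[-1,1,20],"twist":[0,0,0],"hand":1},{"xyz":[-1,1,28],"twist":[0,0,0],"hand":1},{"xyz":[-1,1,28],"twist":[0,0,0],"hand":1},{"xyz":[-1,1,28],"twist":[0,0,0],"hand":0.55}]' 12
python3 -m inch '[{"xyz":[0,0,0],"twist":[0,0,0],"hand":0.55},{"xyz":[0,0,0],"twist":[0,0,0],"hand":0.5},{"xyz":[0,0,0],"twist":[0,0,0],"hand":0.4},{"xyz":[0,0,0],"twist":[0,0,0],"hand":0.4},{"xyz":[0,0,0],"twist":[0,0,0],"hand":0.4}]' 12
python3 -m inch '[{"xyz":[0,0,0],"twist":[0,0,0],"hand":0.4},{"xyz":[0,0,0],"twist":[0,0,0],"hand":0.4},{"xyz":[0,0,0],"twist":[0,0,0],"hand":0.4}]' 12
```

```text
clock: 9.88
eef_pos: [0.5563, 0.129, 0.0253]
ee_rot: [-180.0, -0.1, 163.2]
ft_force: [0.0, 0.3, -0.2]
grip_width: 0.0887
finger_force: 0.0
clock: 10.3
eef_pos: [0.5572, 0.1292, 0.0263]
ee_rot: [180.0, 0.0, 163.2]
ft_force: [-0.2, 0.3, 0.1]
grip_width: 0.0567
finger_force: 0.0
clock: 10.55
eef_pos: [0.557, 0.1291, 0.0261]
ee_rot: [180.0, 0.0, 163.2]
ft_force: [-0.3, -0.5, 0.9]
grip_width: 0.0436
finger_force: 12.0
```

```bash
python3 -m inch '[{"xyz":[0,0,-6],"twist":[0,0,0],"hand":0.4},{"xyz":[0,0,-18],"twist":[0,0,0],"hand":0.4},{"xyz":[0,0,-38],"twist":[0,0,0],"hand":0.4},{"xyz":[0,0,-60],"twist":[0,0,0],"hand":0.4},{"xyz":[0,0,-75],"twist":[0,0,0],"hand":0.4}]' 12
python3 -m inch '[{"xyz":[0,0,0],"twist":[0,0,0],"hand":0.4},{"xyz":[0,0,0],"twist":[0,0,0],"hand":0.4},{"xyz":[0,0,0],"twist":[0,0,0],"hand":0.4}]' 12
python3 -c "
from h import *
st();to(519.6,295.6,100)"
```

```text
clock: 10.97
eef_pos: [0.5578, 0.1296, 0.1038]
ee_rot: [179.9, 0.1, 163.2]
ft_force: [-0.9, -0.3, -0.8]
grip_width: 0.0435
finger_force: 12.0
clock: 11.22
eef_pos: [0.5567, 0.129, 0.101]
ee_rot: [-180.0, -0.0, 163.2]
ft_force: [0.3, -0.4, -0.5]
grip_width: 0.0438
finger_force: 12.0
{'clock': 11.217, 'q': [-4.407, 28.45, -14.403, 106.37, 9.433, 46.343, 49.546], 'eef_pos': [0.557, 0.129, 0.101], 'ee_rot': [-179.989, -0.008, 163.222], 'ft_force': [0.267, -0.399, -0.538], 'grip_width': 0.044, 'finger_force': 12.0}
target (519.6, 295.6, 100) shift mm [ 83.6 148.8   1. ]
```

```bash
python3 -m inch '[{"xyz":[6,12,0],"twist":[0,0,0],"hand":0.4},{"xyz":[16,30,0],"twist":[0,0,0],"hand":0.4},{"xyz":[30,54,0],"twist":[0,0,0],"hand":0.4},{"xyz":[44,78,0],"twist":[0,0,0],"hand":0.4},{"xyz":[58,102,0],"twist":[0,0,0],"hand":0.4}]' 12
python3 -m inch '[{"xyz":[12,22,0],"twist":[0,0,0],"hand":0.4},{"xyz":[20,36,0],"twist":[0,0,0],"hand":0.4},{"xyz":[26,47,0],"twist":[0,0,0],"hand":0.4},{"xyz":[26,47,0],"twist":[0,0,0],"hand":0.4},{"xyz":[26,47,0],"twist":[0,0,0],"hand":0.4}]' 12
python3 -m inch '[{"xyz":[0,0,0],"twist":[0,0,0],"hand":0.4},{"xyz":[0,0,15],"twist":[0,0,0],"hand":0.4},{"xyz":[0,0,30],"twist":[0,0,0],"hand":0.4},{"xyz":[0,0,40],"twist":[0,0,0],"hand":0.4},{"xyz":[0,0,40],"twist":[0,0,0],"hand":0.4}]' 12
python3 -m inch '[{"xyz":[0,0,0],"twist":[0,0,0],"hand":0.4},{"xyz":[0,0,0],"twist":[0,0,0],"hand":0.4}]' 12
python3 -c "
from h import *
st();to(519.6,295.6,26.2)"
```

```text
clock: 11.63
eef_pos: [0.5293, 0.2454, 0.0998]
ee_rot: [-179.9, -0.1, 163.2]
ft_force: [-0.3, 1.0, -0.6]
grip_width: 0.0436
finger_force: 12.0
clock: 12.05
eef_pos: [0.5187, 0.2964, 0.1002]
ee_rot: [-179.9, -0.1, 163.3]
ft_force: [-0.1, -1.2, -0.1]
grip_width: 0.0438
finger_force: 12.0
clock: 12.47
eef_pos: [0.5186, 0.2932, 0.0586]
ee_rot: [-179.8, -0.1, 163.1]
ft_force: [-0.6, -1.2, -1.3]
grip_width: 0.0436
finger_force: 12.0
clock: 12.63
eef_pos: [0.5201, 0.2957, 0.0615]
ee_rot: [180.0, 0.0, 163.2]
ft_force: [0.4, -0.5, 0.3]
grip_width: 0.0435
finger_force: 12.0
{'clock': 12.633, 'q': [-20.905, 34.06, -14.815, 103.445, 11.912, 43.98, 31.277], 'eef_pos': [0.52, 0.296, 0.061], 'ee_rot': [179.981, 0.025, 163.168], 'ft_force': [0.447, -0.532, 0.29], 'grip_width': 0.043, 'finger_force': 12.0}
target (519.6, 295.6, 26.2) shift mm [ 0.5 -0.2 35.3]
```

```bash
python3 -m inch '[{"xyz":[0,0,8],"twist":[0,0,0],"hand":0.4},{"xyz":[0,0,16],"twist":[0,0,0],"hand":0.4},{"xyz":[0,0,23],"twist":[0,0,0],"hand":0.4},{"xyz":[0,0,27],"twist":[0,0,0],"hand":0.4},{"xyz":[0,0,30],"twist":[0,0,0],"hand":0.4}]' 12
python3 -m inch '[{"xyz":[0,0,1],"twist":[0,0,0],"hand":0.4},{"xyz":[0,0,2],"twist":[0,0,0],"hand":0.4},{"xyz":[0,0,3],"twist":[0,0,0],"hand":0.4},{"xyz":[0,0,3],"twist":[0,0,0],"hand":0.4},{"xyz":[0,0,3],"twist":[0,0,0],"hand":0.4}]' 12
python3 -m inch '[{"xyz":[0,0,0],"twist":[0,0,0],"hand":0.4},{"xyz":[0,0,0],"twist":[0,0,0],"hand":0.4}]' 12
python3 -c "
from h import *
st();to(519.6,295.6,26.2)"
```

```text
clock: 13.05
eef_pos: [0.5189, 0.2958, 0.03]
ee_rot: [-179.9, -0.1, 163.2]
ft_force: [-0.6, -0.2, -0.6]
grip_width: 0.0434
finger_force: 12.0
clock: 13.47
eef_pos: [0.5197, 0.2962, 0.0282]
ee_rot: [180.0, 0.0, 163.2]
ft_force: [0.7, -0.3, -0.9]
grip_width: 0.0436
finger_force: 12.0
clock: 13.63
eef_pos: [0.5197, 0.2962, 0.0282]
ee_rot: [180.0, 0.0, 163.2]
ft_force: [0.8, 0.5, -0.2]
grip_width: 0.0433
finger_force: 12.0
{'clock': 13.633, 'q': [-21.584, 36.912, -14.024, 103.998, 12.917, 40.62, 30.477], 'eef_pos': [0.52, 0.296, 0.028], 'ee_rot': [179.982, 0.015, 163.226], 'ft_force': [0.755, 0.529, -0.228], 'grip_width': 0.043, 'finger_force': 12.0}
target (519.6, 295.6, 26.2) shift mm [-0.1 -0.6  2. ]
```

```bash
python3 -m inch '[{"xyz":[0,0,0.7],"twist":[0,0,0],"hand":0.4},{"xyz":[0,0,1.4],"twist":[0,0,0],"hand":0.4},{"xyz":[0,0,1.9],"twist":[0,0,0],"hand":0.4},{"xyz":[0,0,1.9],"twist":[0,0,0],"hand":0.4},{"xyz":[0,0,1.9],"twist":[0,0,0],"hand":0.4}]' 12
python3 -m inch '[{"xyz":[0,0,0],"twist":[0,0,0],"hand":0.55},{"xyz":[0,0,0],"twist":[0,0,0],"hand":0.7},{"xyz":[0,0,0],"twist":[0,0,0],"hand":1},{"xyz":[0,0,0],"twist":[0,0,0],"hand":1},{"xyz":[0,0,0],"twist":[0,0,0],"hand":1}]' 12
python3 -m inch '[{"xyz":[0,0,0],"twist":[0,0,0],"hand":1},{"xyz":[0,0,-10],"twist":[0,0,0],"hand":1},{"xyz":[0,0,-35],"twist":[0,0,0],"hand":1},{"xyz":[0,0,-60],"twist":[0,0,0],"hand":1},{"xyz":[0,0,-75],"twist":[0,0,0],"hand":1}]' 12
python3 -m inch '[{"xyz":[0,0,0],"twist":[0,0,0],"hand":1},{"xyz":[0,0,0],"twist":[0,0,0],"hand":1},{"xyz":[0,0,0],"twist":[0,0,0],"hand":1}]' 12
python3 -c "
from h import *
S=capture('scene');cv2.imwrite('pics/s4.png',S[50:280,120:460])
st();to(552.1,-292.5,100)
for c in HUE:
  for b in blobs(colour(S,c)): print(c,np.round(b[:3],1),(plane('scene',b[:2],.0428)*1000).round(1))"
```

```text
clock: 14.05
eef_pos: [0.5195, 0.2961, 0.0261]
ee_rot: [180.0, -0.0, 163.2]
ft_force: [-0.1, -0.0, 0.7]
grip_width: 0.0433
finger_force: 12.0
clock: 14.47
eef_pos: [0.5195, 0.2961, 0.0261]
ee_rot: [180.0, -0.0, 163.2]
ft_force: [0.6, 0.4, -0.1]
grip_width: 0.0721
finger_force: 0.0
clock: 14.88
eef_pos: [0.5205, 0.2969, 0.1042]
ee_rot: [179.9, 0.1, 163.2]
ft_force: [0.8, -0.0, 0.2]
grip_width: 0.0915
finger_force: 0.0
clock: 15.13
eef_pos: [0.5192, 0.2957, 0.1009]
ee_rot: [-180.0, -0.0, 163.2]
ft_force: [-0.3, 0.0, -0.0]
grip_width: 0.092
finger_force: 0.0
{'clock': 15.183, 'q': [-20.244, 30.889, -15.689, 102.539, 10.745, 48.124, 32.194], 'eef_pos': [0.519, 0.295, 0.1], 'ee_rot': [-179.926, -0.062, 163.223], 'ft_force': [-0.682, -0.013, 0.412], 'grip_width': 0.092, 'finger_force': 0.0}
target (552.1, -292.5, 100) shift mm [-201.6 -553.4    0.8]
red [378.1 143.8 357. ] [606.6 260.3  42.8]
red [366.5 119.8 179.5] [518.9 297.4  42.8]
yellow [168.4 225.  280.5] [ 552.1 -293.2   42.8]
yellow [335.5 177.9 394.5] [640.4  96.1  42.8]
blue [180.2 254.8 542.5] [ 635.4 -305.9   42.8]
blue [223.8 172.1 183.5] [ 479.5 -115.6   42.8]
```

View pics/s4.png

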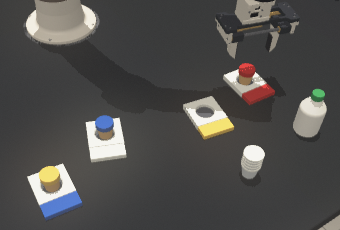

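The red cup stands in the red tray (crop 246,72). Now the yellow cup.

```bash
python3 -m inch '[{"xyz":[-7,-20,0],"twist":[0,0,0],"hand":1},{"xyz":[-18,-50,0],"twist":[0,0,0],"hand":1},{"xyz":[-30,-83,0],"twist":[0,0,0],"hand":1},{"xyz":[-42,-116,0],"twist":[0,0,0],"hand":1},{"xyz":[-54,-149,0],"twist":[0,0,0],"hand":1}]' 12
python3 -m inch '[{"xyz":[-12,-33,0],"twist":[0,0,0],"hand":1},{"xyz":[-24,-66,0],"twist":[0,0,0],"hand":1},{"xyz":[-36,-99,0],"twist":[0,0,0],"hand":1},{"xyz":[-48,-132,0],"twist":[0,0,0],"hand":1},{"xyz":[-60,-165,0],"twist":[0,0,0],"hand":1}]' 12
python3 -m inch '[{"xyz":[-12,-33,0],"twist":[0,0,0],"hand":1},{"xyz":[-24,-66,0],"twist":[0,0,0],"hand":1},{"xyz":[-36,-99,0],"twist":[0,0,0],"hand":1},{"xyz":[-48,-132,0],"twist":[0,0,0],"hand":1},{"xyz":[-58,-160,0],"twist":[0,0,0],"hand":1}]' 12
python3 -m inch '[{"xyz":[-10,-27,0],"twist":[0,0,0],"hand":1},{"xyz":[-19,-50,0],"twist":[0,0,0],"hand":1},{"xyz":[-30,-80,0],"twist":[0,0,0],"hand":1},{"xyz":[-30,-80,0],"twist":[0,0,0],"hand":1},{"xyz":[-30,-80,0],"twist":[0,0,0],"hand":1}]' 12
python3 -m inch '[{"xyz":[0,0,15],"twist":[0,0,0],"hand":1},{"xyz":[0,0,35],"twist":[0,0,0],"hand":1},{"xyz":[0,0,45],"twist":[0,0,0],"hand":1},{"xyz":[0,0,45],"twist":[0,0,0],"hand":1},{"xyz":[0,0,45],"twist":[0,0,0],"hand":1}]' 12
python3 -c "
from h import *
st();to(552.1,-292.3,24)"
```

```text
clock: 15.6
eef_pos: [0.527, 0.1362, 0.0998]
ee_rot: [-179.9, -0.1, 163.3]
ft_force: [0.7, 0.6, -0.1]
grip_width: 0.0923
finger_force: 0.0
clock: 16.02
eef_pos: [0.5369, -0.0391, 0.0999]
ee_rot: [-180.0, -0.1, 163.2]
ft_force: [-0.0, -0.4, -0.6]
grip_width: 0.0919
finger_force: 0.0
clock: 16.43
eef_pos: [0.5461, -0.2102, 0.0998]
ee_rot: [-180.0, -0.1, 163.1]
ft_force: [1.1, -0.3, -0.3]
grip_width: 0.0918
finger_force: 0.0
clock: 16.85
eef_pos: [0.5513, -0.2954, 0.0995]
ee_rot: [-180.0, -0.1, 163.0]
ft_force: [0.3, 0.5, 0.1]
grip_width: 0.092
finger_force: 0.0
clock: 17.27
eef_pos: [0.5524, -0.2912, 0.0551]
ee_rot: [179.9, -0.2, 163.3]
ft_force: [0.6, -0.2, 0.2]
grip_width: 0.0916
finger_force: 0.0
{'clock': 17.267, 'q': [32.106, 36.258, -9.119, 99.611, 7.588, 44.892, 92.623], 'eef_pos': [0.552, -0.291, 0.055], 'ee_rot': [179.947, -0.155, 163.298], 'ft_force': [0.561, -0.157, 0.227], 'grip_width': 0.092, 'finger_force': 0.0}
target (552.1, -292.3, 24) shift mm [-0.2 -1.2 31.1]
```

```bash
python3 -m inch '[{"xyz":[0,-1,10],"twist":[0,0,0],"hand":1},{"xyz":[0,-1,20],"twist":[0,0,0],"hand":1},{"xyz":[0,-1,31],"twist":[0,0,0],"hand":1},{"xyz":[0,-1,31],"twist":[0,0,0],"hand":1},{"xyz":[0,-1,31],"twist":[0,0,0],"hand":0.55}]' 12
python3 -m inch '[{"xyz":[0,0,0],"twist":[0,0,0],"hand":0.55},{"xyz":[0,0,0],"twist":[0,0,0],"hand":0.5},{"xyz":[0,0,0],"twist":[0,0,0],"hand":0.4},{"xyz":[0,0,0],"twist":[0,0,0],"hand":0.4},{"xyz":[0,0,0],"twist":[0,0,0],"hand":0.4}]' 12
python3 -m inch '[{"xyz":[0,0,0],"twist":[0,0,0],"hand":0.4},{"xyz":[0,0,0],"twist":[0,0,0],"hand":0.4},{"xyz":[0,0,0],"twist":[0,0,0],"hand":0.4}]' 12
```

```text
clock: 17.68
eef_pos: [0.5519, -0.2932, 0.024]
ee_rot: [180.0, -0.1, 163.2]
ft_force: [-0.2, -0.0, 1.0]
grip_width: 0.0885
finger_force: 0.0
clock: 18.1
eef_pos: [0.553, -0.2938, 0.0255]
ee_rot: [-180.0, 0.0, 163.2]
ft_force: [0.0, -0.6, -0.2]
grip_width: 0.0567
finger_force: 0.0
clock: 18.35
eef_pos: [0.5529, -0.2937, 0.0253]
ee_rot: [-180.0, 0.0, 163.2]
ft_force: [-0.9, 0.8, 0.8]
grip_width: 0.0433
finger_force: 12.0
```

Gripped; the placing height is 25.4.

```bash
python3 -m inch '[{"xyz":[0,0,-6],"twist":[0,0,0],"hand":0.4},{"xyz":[0,0,-18],"twist":[0,0,0],"hand":0.4},{"xyz":[0,0,-43],"twist":[0,0,0],"hand":0.4},{"xyz":[0,0,-70],"twist":[0,0,0],"hand":0.4},{"xyz":[0,0,-90],"twist":[0,0,0],"hand":0.4}]' 12
python3 -m inch '[{"xyz":[0,0,0],"twist":[0,0,0],"hand":0.4},{"xyz":[0,0,0],"twist":[0,0,0],"hand":0.4},{"xyz":[0,0,0],"twist":[0,0,0],"hand":0.4}]' 12
python3 -c "
from h import *
st();to(556.4,130.7,115)"
```

```text
clock: 18.77
eef_pos: [0.5535, -0.2939, 0.1181]
ee_rot: [-180.0, 0.1, 163.2]
ft_force: [1.0, 0.5, -0.7]
grip_width: 0.0434
finger_force: 12.0
clock: 19.02
eef_pos: [0.5524, -0.2936, 0.1153]
ee_rot: [-180.0, -0.0, 163.2]
ft_force: [-0.7, -0.3, -1.8]
grip_width: 0.0436
finger_force: 12.0
{'clock': 19.017, 'q': [32.795, 31.624, -9.778, 98.061, 6.599, 50.88, 93.493], 'eef_pos': [0.552, -0.294, 0.115], 'ee_rot': [-179.994, -0.006, 163.221], 'ft_force': [-0.734, -0.25, -1.804], 'grip_width': 0.044, 'finger_force': 12.0}
target (556.4, 130.7, 115) shift mm [1.187e+02 4.074e+02 3.000e-01]
```

```bash
python3 -m inch '[{"xyz":[4,15,0],"twist":[0,0,0],"hand":0.4},{"xyz":[12,40,0],"twist":[0,0,0],"hand":0.4},{"xyz":[20,70,0],"twist":[0,0,0],"hand":0.4},{"xyz":[29,100,0],"twist":[0,0,0],"hand":0.4},{"xyz":[38,130,0],"twist":[0,0,0],"hand":0.4}]' 12
python3 -m inch '[{"xyz":[9,30,0],"twist":[0,0,0],"hand":0.4},{"xyz":[18,60,0],"twist":[0,0,0],"hand":0.4},{"xyz":[26,90,0],"twist":[0,0,0],"hand":0.4},{"xyz":[35,120,0],"twist":[0,0,0],"hand":0.4},{"xyz":[44,150,0],"twist":[0,0,0],"hand":0.4}]' 12
python3 -m inch '[{"xyz":[9,30,0],"twist":[0,0,0],"hand":0.4},{"xyz":[18,60,0],"twist":[0,0,0],"hand":0.4},{"xyz":[26,88,0],"twist":[0,0,0],"hand":0.4},{"xyz":[33,110,0],"twist":[0,0,0],"hand":0.4},{"xyz":[37,127,0],"twist":[0,0,0],"hand":0.4}]' 12
python3 -m inch '[{"xyz":[0,0,0],"twist":[0,0,0],"hand":0.4},{"xyz":[0,0,15],"twist":[0,0,0],"hand":0.4},{"xyz":[0,0,35],"twist":[0,0,0],"hand":0.4},{"xyz":[0,0,50],"twist":[0,0,0],"hand":0.4},{"xyz":[0,0,55],"twist":[0,0,0],"hand":0.4}]' 12
python3 -m inch '[{"xyz":[0,0,0],"twist":[0,0,0],"hand":0.4},{"xyz":[0,0,0],"twist":[0,0,0],"hand":0.4},{"xyz":[0,0,0],"twist":[0,0,0],"hand":0.4}]' 12
python3 -c "
from h import *
st();to(556.4,130.7,25.4)"
```

```text
clock: 19.43
eef_pos: [0.5525, -0.1552, 0.1137]
ee_rot: [180.0, -0.2, 163.2]
ft_force: [0.5, 0.0, 0.4]
grip_width: 0.0436
finger_force: 12.0
clock: 19.85
eef_pos: [0.5533, 0.001, 0.1139]
ee_rot: [-180.0, -0.2, 163.3]
ft_force: [0.7, -0.7, 0.0]
grip_width: 0.0433
finger_force: 12.0
clock: 20.27
eef_pos: [0.5537, 0.1348, 0.1139]
ee_rot: [180.0, -0.2, 163.5]
ft_force: [0.2, -0.5, -0.9]
grip_width: 0.0433
finger_force: 12.0
clock: 20.68
eef_pos: [0.5531, 0.1294, 0.0569]
ee_rot: [-179.8, -0.3, 163.2]
ft_force: [-0.5, -0.5, -0.9]
grip_width: 0.0436
finger_force: 12.0
clock: 20.93
eef_pos: [0.5567, 0.1305, 0.0608]
ee_rot: [180.0, 0.0, 163.2]
ft_force: [-0.1, -0.0, -0.1]
grip_width: 0.0434
finger_force: 12.0
{'clock': 20.933, 'q': [-5.019, 31.896, -13.868, 107.382, 10.922, 41.945, 48.196], 'eef_pos': [0.557, 0.13, 0.061], 'ee_rot': [179.971, 0.044, 163.214], 'ft_force': [-0.148, -0.034, -0.051], 'grip_width': 0.043, 'finger_force': 12.0}
target (556.4, 130.7, 25.4) shift mm [ 0.4  0.1 35.4]
```

```bash
python3 -m inch '[{"xyz":[0,0,8],"twist":[0,0,0],"hand":0.4},{"xyz":[0,0,16],"twist":[0,0,0],"hand":0.4},{"xyz":[0,0,23],"twist":[0,0,0],"hand":0.4},{"xyz":[0,0,27],"twist":[0,0,0],"hand":0.4},{"xyz":[0,0,30],"twist":[0,0,0],"hand":0.4}]' 12
python3 -m inch '[{"xyz":[0,0,1],"twist":[0,0,0],"hand":0.4},{"xyz":[0,0,2],"twist":[0,0,0],"hand":0.4},{"xyz":[0,0,3],"twist":[0,0,0],"hand":0.4},{"xyz":[0,0,3],"twist":[0,0,0],"hand":0.4},{"xyz":[0,0,3],"twist":[0,0,0],"hand":0.4}]' 12
python3 -m inch '[{"xyz":[0,0,0],"twist":[0,0,0],"hand":0.4},{"xyz":[0,0,0],"twist":[0,0,0],"hand":0.4}]' 12
python3 -c "
from h import *
st();to(556.4,130.7,25.4)"
```

```text
clock: 21.35
eef_pos: [0.5557, 0.1302, 0.0291]
ee_rot: [-180.0, -0.1, 163.2]
ft_force: [-0.7, 0.3, -1.7]
grip_width: 0.0433
finger_force: 12.0
clock: 21.77
eef_pos: [0.5565, 0.1305, 0.0273]
ee_rot: [180.0, 0.0, 163.2]
ft_force: [0.5, -0.1, 0.4]
grip_width: 0.0438
finger_force: 12.0
clock: 21.93
eef_pos: [0.5564, 0.1304, 0.0273]
ee_rot: [180.0, 0.0, 163.2]
ft_force: [0.2, -0.1, -0.2]
grip_width: 0.044
finger_force: 12.0
{'clock': 21.933, 'q': [-5.712, 34.916, -13.024, 107.94, 11.976, 38.433, 47.341], 'eef_pos': [0.556, 0.13, 0.027], 'ee_rot': [179.989, 0.017, 163.225], 'ft_force': [0.178, -0.051, -0.204], 'grip_width': 0.044, 'finger_force': 12.0}
target (556.4, 130.7, 25.4) shift mm [0.1 0.2 1.9]
```

```bash
python3 -m inch '[{"xyz":[0,0,0.7],"twist":[0,0,0],"hand":0.4},{"xyz":[0,0,1.4],"twist":[0,0,0],"hand":0.4},{"xyz":[0,0,1.9],"twist":[0,0,0],"hand":0.4},{"xyz":[0,0,1.9],"twist":[0,0,0],"hand":0.4},{"xyz":[0,0,1.9],"twist":[0,0,0],"hand":0.4}]' 12
python3 -m inch '[{"xyz":[0,0,0],"twist":[0,0,0],"hand":0.55},{"xyz":[0,0,0],"twist":[0,0,0],"hand":0.7},{"xyz":[0,0,0],"twist":[0,0,0],"hand":1},{"xyz":[0,0,0],"twist":[0,0,0],"hand":1},{"xyz":[0,0,0],"twist":[0,0,0],"hand":1}]' 12
python3 -m inch '[{"xyz":[0,0,0],"twist":[0,0,0],"hand":1},{"xyz":[0,0,-10],"twist":[0,0,0],"hand":1},{"xyz":[0,0,-35],"twist":[0,0,0],"hand":1},{"xyz":[0,0,-60],"twist":[0,0,0],"hand":1},{"xyz":[0,0,-75],"twist":[0,0,0],"hand":1}]' 12
python3 -m inch '[{"xyz":[0,0,0],"twist":[0,0,0],"hand":1},{"xyz":[0,0,0],"twist":[0,0,0],"hand":1},{"xyz":[0,0,0],"twist":[0,0,0],"hand":1}]' 12
python3 -c "
from h import *
S=capture('scene');cv2.imwrite('pics/s5.png',S[50:280,120:460])
st();to(481.7,-117,100)
for c in HUE:
  for b in blobs(colour(S,c)): print(c,np.round(b[:3],1),(plane('scene',b[:2],.0428)*1000).round(1))"
```

```text
clock: 22.35
eef_pos: [0.5563, 0.1304, 0.0252]
ee_rot: [-180.0, -0.0, 163.2]
ft_force: [0.2, -0.4, -0.6]
grip_width: 0.0434
finger_force: 12.0
clock: 22.77
eef_pos: [0.5563, 0.1304, 0.0252]
ee_rot: [180.0, -0.0, 163.2]
ft_force: [-0.8, 0.4, -0.1]
grip_width: 0.0724
finger_force: 0.0
clock: 23.18
eef_pos: [0.5574, 0.1308, 0.1031]
ee_rot: [179.9, 0.1, 163.2]
ft_force: [0.8, 1.2, -0.1]
grip_width: 0.092
finger_force: 0.0
clock: 23.43
eef_pos: [0.5559, 0.1302, 0.1]
ee_rot: [-180.0, -0.0, 163.2]
ft_force: [-0.6, 0.0, -1.1]
grip_width: 0.0923
finger_force: 0.0
{'clock': 23.483, 'q': [-4.268, 28.579, -14.752, 106.462, 9.702, 46.264, 49.182], 'eef_pos': [0.555, 0.13, 0.099], 'ee_rot': [-179.95, -0.078, 163.221], 'ft_force': [-0.105, 0.034, -0.86], 'grip_width': 0.092, 'finger_force': 0.0}
target (481.7, -117, 100) shift mm [  -0.7 -257.9   -0.3]
red [378.1 143.8 357. ] [606.6 260.3  42.8]
red [366.7 120.5 158.5] [521.4 295.8  42.8]
yellow [335.3 177.6 376.5] [639.4  96.   42.8]
yellow [325.6 151.2 195.5] [555.2 131.9  42.8]
blue [180.7 255.1 581.5] [ 636.6 -305.4   42.8]
blue [223.7 172.  186.5] [ 479.3 -115.7   42.8]
```

View pics/s5.png

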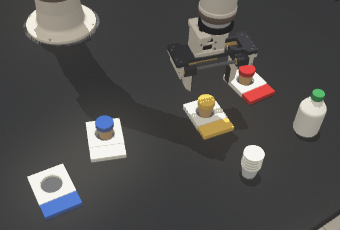

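The yellow cup stands in the yellow tray (crop 206,102). Last, the blue cup from the spare tray.

```bash
python3 -m inch '[{"xyz":[0,-20,0],"twist":[0,0,0],"hand":1},{"xyz":[0,-50,0],"twist":[0,0,0],"hand":1},{"xyz":[0,-80,0],"twist":[0,0,0],"hand":1},{"xyz":[0,-110,0],"twist":[0,0,0],"hand":1},{"xyz":[0,-140,0],"twist":[0,0,0],"hand":1}]' 12
python3 -m inch '[{"xyz":[0,-30,0],"twist":[0,0,0],"hand":1},{"xyz":[0,-60,0],"twist":[0,0,0],"hand":1},{"xyz":[0,-85,0],"twist":[0,0,0],"hand":1},{"xyz":[0,-105,0],"twist":[0,0,0],"hand":1},{"xyz":[0,-118,0],"twist":[0,0,0],"hand":1}]' 12
python3 -m inch '[{"xyz":[0,0,0],"twist":[0,0,0],"hand":1},{"xyz":[0,0,20],"twist":[0,0,0],"hand":1},{"xyz":[0,0,43],"twist":[0,0,0],"hand":1},{"xyz":[0,0,43],"twist":[0,0,0],"hand":1},{"xyz":[0,0,43],"twist":[0,0,0],"hand":1}]' 12
python3 -m inch '[{"xyz":[0,0,0],"twist":[0,0,0],"hand":1},{"xyz":[0,0,0],"twist":[0,0,0],"hand":1}]' 12
python3 -c "
from h import *
st();to(481.7,-117.3,24)"
```

```text
clock: 23.9
eef_pos: [0.5143, -0.0047, 0.099]
ee_rot: [-180.0, -0.1, 163.3]
ft_force: [0.6, 0.1, -0.1]
grip_width: 0.0918
finger_force: 0.0
clock: 24.32
eef_pos: [0.4797, -0.1192, 0.099]
ee_rot: [-179.9, -0.2, 163.1]
ft_force: [0.6, 0.4, 0.5]
grip_width: 0.092
finger_force: 0.0
clock: 24.73
eef_pos: [0.4804, -0.115, 0.0559]
ee_rot: [180.0, -0.3, 163.3]
ft_force: [-0.0, -0.2, 0.1]
grip_width: 0.0919
finger_force: 0.0
clock: 24.9
eef_pos: [0.4827, -0.1162, 0.0581]
ee_rot: [180.0, 0.1, 163.3]
ft_force: [0.4, -0.2, 1.0]
grip_width: 0.0919
finger_force: 0.0
{'clock': 24.9, 'q': [19.978, 26.084, -11.415, 118.056, 8.39, 36.531, 76.218], 'eef_pos': [0.483, -0.116, 0.058], 'ee_rot': [179.981, 0.071, 163.271], 'ft_force': [0.38, -0.175, 1.014], 'grip_width': 0.092, 'finger_force': 0.0}
target (481.7, -117.3, 24) shift mm [ 0.7 -1.4 34.1]
```

```bash
python3 -m inch '[{"xyz":[0.5,-1,12],"twist":[0,0,0],"hand":1},{"xyz":[0.5,-1,24],"twist":[0,0,0],"hand":1},{"xyz":[0.5,-1,33],"twist":[0,0,0],"hand":1},{"xyz":[0.5,-1,33],"twist":[0,0,0],"hand":1},{"xyz":[0.5,-1,33],"twist":[0,0,0],"hand":0.55}]' 12
python3 -m inch '[{"xyz":[0,0,0],"twist":[0,0,0],"hand":0.55},{"xyz":[0,0,0],"twist":[0,0,0],"hand":0.5},{"xyz":[0,0,0],"twist":[0,0,0],"hand":0.4},{"xyz":[0,0,0],"twist":[0,0,0],"hand":0.4},{"xyz":[0,0,0],"twist":[0,0,0],"hand":0.4}]' 12
python3 -m inch '[{"xyz":[0,0,0],"twist":[0,0,0],"hand":0.4},{"xyz":[0,0,0],"twist":[0,0,0],"hand":0.4},{"xyz":[0,0,0],"twist":[0,0,0],"hand":0.4}]' 12
```

```text
clock: 25.32
eef_pos: [0.4811, -0.1172, 0.0244]
ee_rot: [180.0, -0.0, 163.2]
ft_force: [0.3, -0.4, 0.5]
grip_width: 0.0885
finger_force: 0.0
clock: 25.73
eef_pos: [0.4812, -0.1175, 0.0245]
ee_rot: [180.0, 0.0, 163.2]
ft_force: [-0.2, 0.6, 0.4]
grip_width: 0.0564
finger_force: 0.0
clock: 25.98
eef_pos: [0.4811, -0.1174, 0.0243]
ee_rot: [180.0, 0.0, 163.2]
ft_force: [0.4, 0.1, 1.6]
grip_width: 0.0435
finger_force: 12.0
```

```bash
python3 -m inch '[{"xyz":[0,0,-6],"twist":[0,0,0],"hand":0.4},{"xyz":[0,0,-18],"twist":[0,0,0],"hand":0.4},{"xyz":[0,0,-38],"twist":[0,0,0],"hand":0.4},{"xyz":[0,0,-60],"twist":[0,0,0],"hand":0.4},{"xyz":[0,0,-75],"twist":[0,0,0],"hand":0.4}]' 12
python3 -m inch '[{"xyz":[0,0,0],"twist":[0,0,0],"hand":0.4},{"xyz":[0,0,0],"twist":[0,0,0],"hand":0.4},{"xyz":[0,0,0],"twist":[0,0,0],"hand":0.4}]' 12
python3 -c "
from h import *
st();to(551.2,-291.2,100)"
```

```text
clock: 26.4
eef_pos: [0.4814, -0.1174, 0.101]
ee_rot: [180.0, 0.1, 163.2]
ft_force: [0.8, -0.3, -0.9]
grip_width: 0.0436
finger_force: 12.0
clock: 26.65
eef_pos: [0.4805, -0.1174, 0.0988]
ee_rot: [-180.0, -0.0, 163.2]
ft_force: [-0.5, 0.1, 0.1]
grip_width: 0.0436
finger_force: 12.0
{'clock': 26.65, 'q': [21.072, 21.963, -12.384, 117.117, 6.938, 41.634, 77.585], 'eef_pos': [0.481, -0.117, 0.099], 'ee_rot': [-179.992, -0.041, 163.223], 'ft_force': [-0.456, 0.062, 0.112], 'grip_width': 0.044, 'finger_force': 12.0}
target (551.2, -291.2, 100) shift mm [-117.8 -146.    -1.3]
```

```bash
python3 -m inch '[{"xyz":[-10,-12,0],"twist":[0,0,0],"hand":0.4},{"xyz":[-26,-32,0],"twist":[0,0,0],"hand":0.4},{"xyz":[-46,-57,0],"twist":[0,0,0],"hand":0.4},{"xyz":[-66,-82,0],"twist":[0,0,0],"hand":0.4},{"xyz":[-86,-107,0],"twist":[0,0,0],"hand":0.4}]' 12
python3 -m inch '[{"xyz":[-16,-19,0],"twist":[0,0,0],"hand":0.4},{"xyz":[-26,-32,0],"twist":[0,0,0],"hand":0.4},{"xyz":[-32,-39,0],"twist":[0,0,0],"hand":0.4},{"xyz":[-32,-39,0],"twist":[0,0,0],"hand":0.4},{"xyz":[-32,-39,0],"twist":[0,0,0],"hand":0.4}]' 12
python3 -m inch '[{"xyz":[0,0,0],"twist":[0,0,0],"hand":0.4},{"xyz":[0,0,15],"twist":[0,0,0],"hand":0.4},{"xyz":[0,0,30],"twist":[0,0,0],"hand":0.4},{"xyz":[0,0,38],"twist":[0,0,0],"hand":0.4},{"xyz":[0,0,38],"twist":[0,0,0],"hand":0.4}]' 12
python3 -m inch '[{"xyz":[0,0,0],"twist":[0,0,0],"hand":0.4},{"xyz":[0,0,0],"twist":[0,0,0],"hand":0.4},{"xyz":[0,0,0],"twist":[0,0,0],"hand":0.4}]' 12
python3 -c "
from h import *
st();to(551.2,-291.2,24.4)"
```

```text
clock: 27.07
eef_pos: [0.5319, -0.2454, 0.0976]
ee_rot: [180.0, -0.2, 163.3]
ft_force: [0.4, -0.4, -0.1]
grip_width: 0.0435
finger_force: 12.0
clock: 27.48
eef_pos: [0.5511, -0.2901, 0.0979]
ee_rot: [179.9, -0.1, 163.2]
ft_force: [0.2, 0.5, -0.4]
grip_width: 0.0434
finger_force: 12.0
clock: 27.9
eef_pos: [0.5502, -0.289, 0.0592]
ee_rot: [179.9, -0.3, 163.3]
ft_force: [0.2, 0.8, -0.8]
grip_width: 0.0437
finger_force: 12.0
clock: 28.15
eef_pos: [0.5526, -0.2913, 0.0622]
ee_rot: [-180.0, 0.1, 163.2]
ft_force: [0.3, -0.3, -1.1]
grip_width: 0.0434
finger_force: 12.0
{'clock': 28.15, 'q': [32.187, 35.577, -9.231, 99.673, 7.547, 45.267, 92.582], 'eef_pos': [0.553, -0.291, 0.062], 'ee_rot': [-179.99, 0.084, 163.244], 'ft_force': [0.329, -0.293, -1.113], 'grip_width': 0.043, 'finger_force': 12.0}
target (551.2, -291.2, 24.4) shift mm [ 1.4 -0.3 37.8]
```

```bash
python3 -m inch '[{"xyz":[1,0,8],"twist":[0,0,0],"hand":0.4},{"xyz":[1,0,17],"twist":[0,0,0],"hand":0.4},{"xyz":[1,0,25],"twist":[0,0,0],"hand":0.4},{"xyz":[1,0,29],"twist":[0,0,0],"hand":0.4},{"xyz":[1,0,32],"twist":[0,0,0],"hand":0.4}]' 12
python3 -m inch '[{"xyz":[0,0,1],"twist":[0,0,0],"hand":0.4},{"xyz":[0,0,2],"twist":[0,0,0],"hand":0.4},{"xyz":[0,0,3],"twist":[0,0,0],"hand":0.4},{"xyz":[0,0,3],"twist":[0,0,0],"hand":0.4},{"xyz":[0,0,3],"twist":[0,0,0],"hand":0.4}]' 12
python3 -m inch '[{"xyz":[0,0,0],"twist":[0,0,0],"hand":0.4},{"xyz":[0,0,0],"twist":[0,0,0],"hand":0.4}]' 12
python3 -c "
from h import *
st();to(551.2,-291.2,24.4)"
```

```text
clock: 28.57
eef_pos: [0.5501, -0.2906, 0.0277]
ee_rot: [180.0, -0.1, 163.2]
ft_force: [-0.3, 0.9, 0.0]
grip_width: 0.0432
finger_force: 12.0
clock: 28.98
eef_pos: [0.5511, -0.2911, 0.0264]
ee_rot: [-180.0, 0.0, 163.2]
ft_force: [-0.1, 0.5, -0.1]
grip_width: 0.0435
finger_force: 12.0
clock: 29.15
eef_pos: [0.5511, -0.291, 0.0265]
ee_rot: [-180.0, 0.0, 163.2]
ft_force: [0.2, 0.5, -0.9]
grip_width: 0.0435
finger_force: 12.0
{'clock': 29.15, 'q': [31.857, 38.469, -8.743, 100.388, 8.166, 41.734, 92.109], 'eef_pos': [0.551, -0.291, 0.026], 'ee_rot': [-179.997, 0.025, 163.228], 'ft_force': [0.156, 0.536, -0.922], 'grip_width': 0.043, 'finger_force': 12.0}
target (551.2, -291.2, 24.4) shift mm [-0.1 -0.1  2.1]
```

```bash
python3 -m inch '[{"xyz":[0,0,0.7],"twist":[0,0,0],"hand":0.4},{"xyz":[0,0,1.4],"twist":[0,0,0],"hand":0.4},{"xyz":[0,0,2],"twist":[0,0,0],"hand":0.4},{"xyz":[0,0,2],"twist":[0,0,0],"hand":0.4},{"xyz":[0,0,2],"twist":[0,0,0],"hand":0.4}]' 12
python3 -m inch '[{"xyz":[0,0,0],"twist":[0,0,0],"hand":0.55},{"xyz":[0,0,0],"twist":[0,0,0],"hand":0.7},{"xyz":[0,0,0],"twist":[0,0,0],"hand":1},{"xyz":[0,0,0],"twist":[0,0,0],"hand":1},{"xyz":[0,0,0],"twist":[0,0,0],"hand":1}]' 12
python3 -m inch '[{"xyz":[0,0,0],"twist":[0,0,0],"hand":1},{"xyz":[0,0,-10],"twist":[0,0,0],"hand":1},{"xyz":[0,0,-35],"twist":[0,0,0],"hand":1},{"xyz":[0,0,-65],"twist":[0,0,0],"hand":1},{"xyz":[0,0,-95],"twist":[0,0,0],"hand":1}]' 12
python3 -m inch '[{"xyz":[20,0,0],"twist":[0,0,0],"hand":1},{"xyz":[50,0,0],"twist":[0,0,0],"hand":1},{"xyz":[80,0,0],"twist":[0,0,0],"hand":1},{"xyz":[105,0,0],"twist":[0,0,0],"hand":1},{"xyz":[120,0,0],"twist":[0,0,0],"hand":1}]' 12
python3 -m inch '[{"xyz":[0,0,0],"twist":[0,0,0],"hand":1},{"xyz":[0,0,0],"twist":[0,0,0],"hand":1},{"xyz":[0,0,0],"twist":[0,0,0],"hand":1}]' 12
python3 -c "
from h import *
S,T=capture('scene'),capture('top');cv2.imwrite('pics/s6.png',S);cv2.imwrite('pics/t6.png',T)
st()
for c,v in cups(S,T).items():
    print(c); [print('  ',*np.round(x,4)) for x in v[:2]]"
```

```text
clock: 29.57
eef_pos: [0.551, -0.291, 0.0243]
ee_rot: [-180.0, 0.0, 163.2]
ft_force: [-0.7, -0.3, 0.6]
grip_width: 0.0438
finger_force: 12.0
clock: 29.98
eef_pos: [0.5509, -0.2909, 0.0241]
ee_rot: [180.0, -0.0, 163.2]
ft_force: [0.3, -1.4, 0.2]
grip_width: 0.0723
finger_force: 0.0
clock: 30.4
eef_pos: [0.5504, -0.2906, 0.1203]
ee_rot: [180.0, -0.1, 163.2]
ft_force: [0.5, -0.3, 0.6]
grip_width: 0.0913
finger_force: 0.0
clock: 30.82
eef_pos: [0.433, -0.2556, 0.1197]
ee_rot: [-180.0, -0.1, 163.2]
ft_force: [0.5, -0.0, -0.1]
grip_width: 0.0919
finger_force: 0.0
clock: 31.07
eef_pos: [0.4377, -0.2569, 0.1201]
ee_rot: [-180.0, 0.1, 163.2]
ft_force: [-0.0, -0.5, 0.4]
grip_width: 0.0919
finger_force: 0.0
{'clock': 31.167, 'q': [36.336, 20.919, -10.652, 114.863, 5.374, 44.58, 95.797], 'eef_pos': [0.438, -0.257, 0.12], 'ee_rot': [-179.999, 0.095, 163.252], 'ft_force': [0.58, 0.236, -0.428], 'grip_width': 0.092, 'finger_force': 0.0}
red
   0.0 0.5183 0.298 0.0421 310.0 180.0
   0.0017 0.58 0.2942 0.0054 579.0 357.0
yellow
   0.0006 0.5557 0.1321 0.0428 286.0 200.0
   0.0012 0.6156 0.1214 0.0057 524.0 398.0
blue
   0.0008 0.6123 -0.2993 0.0069 556.0 592.0
   0.0012 0.552 -0.2904 0.0407 280.0 280.0
```

View pics/s6.png

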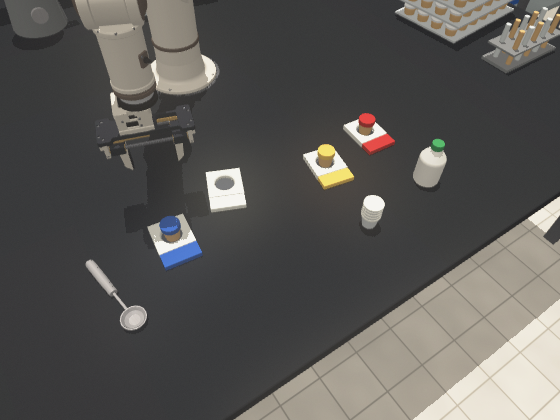

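View pics/t6.png

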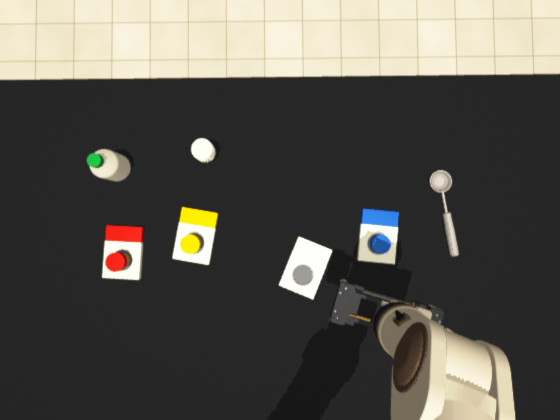

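All three cups stand upright at seated height (lid centres at z of about 41 to 43 mm): red at top-view (116,261), yellow at (191,243) and blue at (380,243). The spare tray is empty, and the bottle, nest and spoon have not moved.

```bash
python3 -c "
from workcell import *
print(finish_job())"
```

```text
the job is handed in; nothing more can be done
None
```

The job is handed in at about 31 s: each cup stands fully down in the tray matching its lid colour, the spare tray is empty, and the bottle, nest of cups and spoon were left alone.

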